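Level the rocking actuator stand

ROBOT

A 6-joint arm with a two-finger parallel gripper is mounted at the origin on the work surface. World frame = base frame: x ahead of the robot, y to its left, z up, the work surface at z = 0. Lengths are in m, angles in rad, forces in N, time in s.
With the tool pointing down it reaches from about 0.35 to 0.975 m from the base axis. Payload 4.9 kg.
Tool frame: the origin (TCP) lies at the very end of the fingers, on their centre line; the grasp point (between the pads) lies 19 mm behind it; z points along the fingers, y is the line along which they close (so a half turn about z gives the same grasp; the last joint's range is limited). The gripper opens to 85 mm and grips with 20 to 120 N. Pads are 22 mm wide; open, the fingers measure 114 mm over their backs; the gripper's body (76 mm by 85 mm) begins 54 mm behind the grasp point. The pads swing forward as they close: fully open they stand 13 mm farther back than shut.
Start: joints at [1.054, 0.053, 1.613, -0, 1.476, -0.119], TCP at [0.242, 0.576, 0.231] pointing down, gripper open.
Joint ranges: [-3.01, 3.01], [-1.01, 2.22], [0.06, 2.58], [-1.02, 4.17], [0.09, 2.62], [-3.14, 3.14]. Speed limits (rad/s): [2.57, 2.57, 3.14, 3.14, 3.14, 3.14].

INTERFACE

Orientations are given as a 3x3 rotation matrix whose columns are the frame's x, y, z axes.
In Python, from workcell import env gives the robot as it stands. The module is installed in compiled form; this text tells all that it offers.
- The arm moves only by the tool step_arm, never from a script. Its argument "increments" is a list that holds one entry, the list of rows, each a list of 5 numbers: the shift along the world's x, y, z in units of 0.15 m (1.0 is 0.15 m), then the turn about the world's z in units of 2 pi rad (1.0 is 2 pi rad), then the closure, from -1 (fully open) to 1 (shut). A call has 1 to 8 rows; each row is the pose to reach, as a shift and turn from the pose commanded when the call began, turning the shorter way round; what a row does not reach only later rows make up. A row lasts 1/8 s, in which the tool goes at most 62.5 mm and 10.7 degrees, less where a joint would pass 70% of its speed; a pose out of reach is approached as far as the arm can. A call with a number of a shift or a turn outside -1 to 1 is refused whole. A call with a gripper value outside its range is refused whole. The fingers move at their own pace and stop on an object; "grip_force" is the grip in N (left out, the last holds). Time passes only in rows, so rows that repeat a pose let the fingers close. It gives the time, the measured TCP pose, the force, the opening and the grip force at its end, in the units of the state.
- env.sense(): the state, without advancing time (a new reading comes with each control period).
- env.get_image(name): name is "side" or "top"; returns (picture, depth): 420x560x3 uint8, red, green, blue; 420x560 float32, m along the optical axis (not along the pixel's ray), 0 where there is no reading.
- env.calibration(name): a dict with "K" (3x3 intrinsics, pixels), "R" (3x3) and "t" (3): a world point X has camera coordinates R X + t. Camera axes: x right, y down, z forward; pixel columns grow to the right and rows downward; lengths in m; the calibration is good to about 2 mm. A picture is of the moment at which its call begins. calibration takes no time and is no camera call.
- env.close_job(): hands the job in; it is judged then, once.
The state is a dict: "time": time; "q": joint angles; "joint_velocities": joint speeds; "joint_torque": joint torques, N m; "position": TCP position; "tcp_rot": TCP orientation; "wrist_force": force on the tool from outside, world axes, zero at the start; "torque": the same for the moment, N m; "finger_gap": finger opening in m; "gripper_force": force on a finger pad.
Only numpy, scipy, OpenCV 4.12 (cv2) and the standard library are available. Lean on these libraries where they do the work, as an engineer would, in place of code of your own. Each camera call takes 0.05 s, during which the arm holds its last target. There are 200 camera calls.

TASK

The actuator's test stand rocks on the bench because its two front levelling screws are set wrong: one foot is too high, the other too low. Turn the screws by their levers until the plate is level and all four feet carry their share of the weight, then let go. Do not shift the stand along the bench, and leave the things lying around it alone.

Things in the scene. Friction and masses are not known exactly. Their poses are not given: they have to be found in the camera images.
- stand: Loose test stand (about 3.5 to 4.3 kg): aluminium plate 200 x 300 mm, 14 mm thick, top 46 mm above the bench, with a grey actuator housing (110 x 106 mm, up to 138 mm above the bench) bolted on at its centre. Origin: below the plate's centre, level with the rear feet's undersides. x points to its rear (away from the robot), y to its left, z up. The bench is flat.
- left_pivot (a point): Front left corner of the stand: the centre line of its lever screw (vertical, 18 mm thick steel hub), at half the height of the lever bar, which is 80 mm above the bench when level (bar 73 to 87 mm up; free space 27 mm below the bar down to the plate). It lies 80 mm in front of the stand's centre and 130 mm to the left (+y). z is the stand's up.
- right_pivot (a point): Front right corner of the stand: the centre line of its lever screw (vertical, 18 mm thick steel hub), at half the height of the lever bar, which is 80 mm above the bench when level (bar 73 to 87 mm up; free space 27 mm below the bar down to the plate). It lies 80 mm in front of the stand's centre and 130 mm to the right (-y). z is the stand's up.
- left_tip (a point): Far end of the steel lever of the left screw: a level bar 10 mm wide, 14 mm tall, reaching 58 mm from the screw's centre line, its end rounded (16 mm across). This point is on the end's axis, half-way up the bar. It goes round with the screw.
- right_tip (a point): Far end of the steel lever of the right screw: a level bar 10 mm wide, 14 mm tall, reaching 58 mm from the screw's centre line, its end rounded (16 mm across). This point is on the end's axis, half-way up the bar. It goes round with the screw.
- left_screw (a joint): Turn of the left screw, 0 to 3.2 rad. It grows clockwise seen from above, which drives its foot down (out) by 2 mm per rad; anticlockwise raises it. The thread is stiff (about 0.1 N m) and stays where it is left. At 1.6 the lever points straight out to the left (+y of the stand), square to that side of the stand, and the foot is exactly as low as the rear feet. At 0 the lever points forward to the robot. Starts near 0: foot too high.
- right_screw (a joint): Turn of the right screw, 0 to 3.2 rad. It grows clockwise seen from above, which drives its foot down (out) by 2 mm per rad; anticlockwise raises it. The thread is stiff (about 0.1 N m) and stays where it is left. At 1.6 the lever points straight out to the right (-y of the stand), square to that side of the stand, and the foot is exactly as low as the rear feet. At 3.2 the lever points forward to the robot. Starts near 3.2: foot too low.
- front_left_foot: Front left foot: black rubber disc 36 mm across, 14 mm tall, under the plate's corner. Origin: centre of its underside. Raised and lowered by the left screw. The rubber gives about 1 mm per 15 N.
- front_right_foot: Front right foot: black rubber disc 36 mm across, 14 mm tall, under the plate's corner. Origin: centre of its underside. Raised and lowered by the right screw. The rubber gives about 1 mm per 15 N.
- rear_left_foot: Rear left foot: black rubber disc 36 mm across, 14 mm tall, under the plate's corner. Origin: centre of its underside. Not adjustable. The rubber gives about 1 mm per 15 N.
- rear_right_foot: Rear right foot: black rubber disc 36 mm across, 14 mm tall, under the plate's corner. Origin: centre of its underside. Not adjustable. The rubber gives about 1 mm per 15 N.
- table: The flat black bench top, upper face at z = 0.
- bin: Bystander: loose blue open parts bin, 150 x 100 x 70 mm, left of the stand. Origin: centre of its underside. Leave alone.
- flange: Bystander: loose steel ring 84 mm across, 12 mm thick, right of the stand. Origin: centre of its underside. Leave alone.
- grease: Bystander: loose white jar, 56 mm across, 90 mm tall, right of the stand. Origin: centre of its underside. Leave alone.

How it is judged:
At the end, for the whole second after the job is handed in: All four feet press on the bench with more than 4 N each (an even share is about 8.5 to 10.5 N), the plate is within 0.005 rad of level, and the stand is at rest (contact force between each of front_left_foot, front_right_foot, rear_left_foot, rear_right_foot and table above 4 N and angle between stand's own z axis and vertical below 0.005 rad and linear speed of stand below 0.01 m/s); the robot touches nothing.
It fails at once if the stand is shifted more than 20 mm (distance of stand from where it was at the start of the episode above 0.02 m).
It fails at once if a bystander is moved more than 20 mm (distance of any of bin, flange, grease from where it was at the start of the episode above 0.02 m).
It also fails if it takes over 48 s, if anything falls off the work surface, if the arm or the gripper's body presses on something with over 40 N, if the wrist force passes 120 N, or if a joint passes its speed limit or range.

## Working session

There is one attempt and no reset: what is moved stays moved. The work goes in short steps, Python scripts to look and compute and a tool call to move; the robot and the scene stay as the last step left them, time stands still between calls to the robot, and variables do not carry over. Pictures are saved under pics/ and viewed, at most 10 in all, crops included, and the job is handed in when it is done.

Besides the shell and the picture viewer there is one more tool, called after "Call:" by a JSON object that holds its "op" and its "data", one argument or row to a line. step_arm: Moves the arm, as the interface text tells. Its arguments: {"type":"object","properties":{"increments":{"type":"array","items":{"type":"array","items":{"type":"array","items":{"type":"number"}}}},"grip_force":{"type":"number"}},"required":["increments"]}

```bash
mkdir -p pics; cat > h.py <<'E'
import numpy as np, cv2
from workcell import env
def cal(n):
    c=env.calibration(n); return np.array(c["K"]),np.array(c["R"]),np.array(c["t"]).ravel()
def ray(n,uv,z):
    K,R,t=cal(n); d=R.T@np.linalg.solve(K,[uv[0],uv[1],1]); o=-R.T@t
    return o+d*(z-o[2])/d[2]
def proj(n,X):
    K,R,t=cal(n); p=K@(R@np.asarray(X)+t); return p[:2]/p[2]
def cloud(n,dep):
    K,R,t=cal(n); v,u=np.mgrid[:dep.shape[0],:dep.shape[1]]
    p=np.stack([u,v,np.ones_like(u)],-1)@np.linalg.inv(K).T*dep[...,None]
    return (p-t)@R
E
python3 - <<'E'
from h import *
for n in("top","side"):
    p,d=env.get_image(n); cv2.imwrite(f"pics/{n}0.png",p[...,::-1]); np.savez(f"{n}0.npz",p=p,d=d)
    K,R,t=cal(n); print(n,K.round(1).tolist(),(-R.T@t).round(3),R[2].round(2))
s=env.sense();print(s["time"],s["position"],s["wrist_force"],s["tcp_rot"],s["finger_gap"])
E
```

```text
top [[498.0, 0.0, 270.7], [0.0, 498.0, 215.4], [0.0, 0.0, 1.0]] [0.514 0.006 1.285] [ 0.07  0.01 -1.  ]
side [[382.1, 0.0, 277.5], [0.0, 382.1, 211.9], [0.0, 0.0, 1.0]] [-0.018 -0.564  0.823] [ 0.54  0.52 -0.67]
0.1 [0.24185926 0.57567376 0.23017138] [ 0.71882466 -0.39613918 -0.37885514] [[-9.21892456e-01  3.87444786e-01 -9.14675643e-04]
 [ 3.87445818e-01  9.21890948e-01 -1.67855622e-03]
 [ 1.92883339e-04 -1.90183557e-03 -9.99998173e-01]] 0.08543353698947218
```

View pics/top0.png

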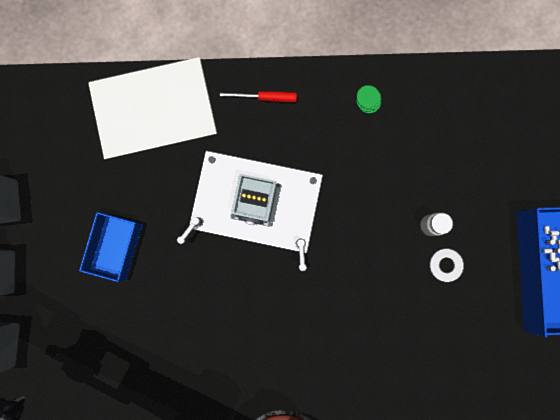

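View pics/side0.png

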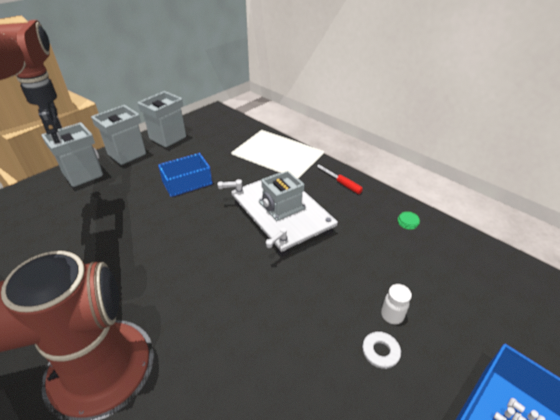

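The top view shows the stand's plate at about (257,202). The left hub is at (199,222) with its tip at (181,240), and the right hub is at (301,243) with its tip at (303,267). The bin is close to the left lever, around (112,246); the jar and ring are at (437,224) and (447,265).

```bash
cat > m.py <<'E'
from h import *
def comp(mask,box):
    m=np.zeros(mask.shape,np.uint8); u0,v0,u1,v1=box; m[v0:v1,u0:u1]=mask[v0:v1,u0:u1]; return m
def measure(p,d,box=(165,140,335,285)):
    X=cloud("top",d); z=X[...,2]; g=p.min(-1)>110
    m=comp((z>.03)&(z<.06)&g&(d>0),box)
    pts=X[m>0]; r=cv2.minAreaRect(ray_pts(np.argwhere(m>0)[:,::-1],.046))
    L=comp((z>.066)&(z<.1)&g&(d>0),box)
    return r,pts,L,X
def ray_pts(uv,z):
    K,R,t=cal("top"); d=np.c_[uv,np.ones(len(uv))]@np.linalg.inv(K).T@R; o=-R.T@t
    return (o+d*((z-o[2])/d[:,2])[:,None])[:,:2].astype(np.float32)
def stand(r):
    c=np.array(r[0]); b=cv2.boxPoints(r); e=[b[1]-b[0],b[2]-b[1]]
    w=max(e,key=np.linalg.norm); w=w*np.sign(w[1])/np.linalg.norm(w)  # +y of stand
    return c,np.arctan2(-w[0],w[1])
E
python3 - <<'E'
from m import *
f=np.load("top0.npz");p,d=f["p"],f["d"]
r,pts,L,X=measure(p,d); c,yaw=stand(r); print("plate",r,c,yaw)
A=np.c_[pts[:,:2]-c,np.ones(len(pts))]; print("plane",np.linalg.lstsq(A,pts[:,2],rcond=None)[0])
R=np.array([[np.cos(yaw),-np.sin(yaw)],[np.sin(yaw),np.cos(yaw)]])
for nm,s in(("L",1),("R",-1)):
    pv=c+R@[-.08,s*.13]; print(nm,"pivot",pv,"px",proj("top",[*pv,.087]))
    uv=np.argwhere(L>0)[:,::-1]; w=ray_pts(uv,.087); k=np.linalg.norm(w-pv,axis=1)<.085
    w=w[k]; q=w[np.linalg.norm(w-pv,axis=1)>.02]; print(len(q),X[L>0][k][:,2].mean())
    far=q[np.argsort(-np.linalg.norm(q-pv,axis=1))[:5]]; m=q.mean(0)-pv
    print("dir stand deg",np.degrees(np.arctan2(*(R.T@m)[::-1])),"max r",np.linalg.norm(far-pv,axis=1),"tip",pv+.058*m/np.linalg.norm(m))
b=cv2.inRange(p,(0,20,90),(90,160,255)); b[:,:60]=0;b[:,160:]=0
w=ray_pts(np.argwhere(b>0)[:,::-1],.07); print("bin",cv2.boxPoints(cv2.minAreaRect(w)))
E
```

```text
plate ((0.6407787799835205, 0.05228044092655182), (0.2994574010372162, 0.19975942373275757), 76.82167053222656) [0.64077878 0.05228044] -0.23000512
plane [-0.00263464 -0.00813005  0.04691447]
L pivot [0.59252329 0.19709552] px [194.9706729  220.75563145]
94 0.08669569204198706
dir stand deg 155.1167980299029 max r [0.06518324 0.06489564 0.06428793 0.0637201  0.06333268] tip [0.54685703 0.23285294]
R pivot [ 0.53324784 -0.05605744] px [300.55777573 242.81293772]
87 0.0888618867256822
dir stand deg -165.0497930228752 max r [0.06518889 0.06502931 0.06495745 0.06307523 0.06281883] tip [ 0.47527557 -0.05785082]
bin [[0.4446993  0.3734392 ]
 [0.5895206  0.32983398]
 [0.62358284 0.44296145]
 [0.47876155 0.48656666]]
```

```bash
cat > plan.py <<'E'
import numpy as np,sys
# side, lever-direction start..end (world deg), list of (angle, offset behind lever)
def plan(pv,sg,pts,r=.056):
    for a,s in pts:
        t=np.radians(a); u=np.array([np.cos(t),np.sin(t)]); n=sg*np.array([-u[1],u[0]])  # push dir
        P=np.array(pv)+r*u-s*n; x=np.degrees(np.arctan2(n[1],n[0]))
        print(a,s,"xy",P.round(4),"tool x deg mod180",round((x+90)%180-90,1))
E
python3 - <<'E'
from plan import *
print("L");plan([.5925,.1971],-1,[(141.9,.035),(141.9,.019),(130,.019),(120,.019),(110,.019),(100,.019),(90,.019),(83,.019),(76.8,.019)])
print("R");plan([.5332,-.0561],1,[(-178.3,.035),(-178.3,.019),(-168,.019),(-158,.019),(-148,.019),(-138,.019),(-128,.019),(-118,.019),(-110,.019),(-103.2,.019)])
E
```

```text
L
141.9 0.035 xy [0.5268 0.2041] tool x deg mod180 51.9
141.9 0.019 xy [0.5367 0.2167] tool x deg mod180 51.9
130 0.019 xy [0.5419 0.2278] tool x deg mod180 40.0
120 0.019 xy [0.548  0.2361] tool x deg mod180 30.0
110 0.019 xy [0.5555 0.2432] tool x deg mod180 20.0
100 0.019 xy [0.5641 0.2489] tool x deg mod180 10.0
90 0.019 xy [0.5735 0.2531] tool x deg mod180 0.0
83 0.019 xy [0.5805 0.255 ] tool x deg mod180 -7.0
76.8 0.019 xy [0.5868 0.256 ] tool x deg mod180 -13.2
R
-178.3 0.035 xy [ 0.4762 -0.0228] tool x deg mod180 -88.3
-178.3 0.019 xy [ 0.4767 -0.0388] tool x deg mod180 -88.3
-168 0.019 xy [ 0.4745 -0.0492] tool x deg mod180 -78.0
-158 0.019 xy [ 0.4742 -0.0595] tool x deg mod180 -68.0
-148 0.019 xy [ 0.4756 -0.0697] tool x deg mod180 -58.0
-138 0.019 xy [ 0.4789 -0.0795] tool x deg mod180 -48.0
-128 0.019 xy [ 0.4838 -0.0885] tool x deg mod180 -38.0
-118 0.019 xy [ 0.4901 -0.0966] tool x deg mod180 -28.0
-110 0.019 xy [ 0.4962 -0.1022] tool x deg mod180 -20.0
-103.2 0.019 xy [ 0.5019 -0.1063] tool x deg mod180 -13.2
```

Call:
{"op": "step_arm", "data": {
  "increments": [
    [[0.3,-0.3,0,0.03,1],[0.6,-0.6,0,0.055,1],[0.9,-0.9,0,0.08,1],[1,-1,0,0.1,1]]
  ],
  "grip_force": 30
}}

```text
time: 0.6
position: [0.3937, 0.4238, 0.2307]
tcp_rot: [[-0.973, -0.23, -0.0], [-0.23, 0.973, -0.001], [0.001, -0.001, -1.0]]
wrist_force: [-0.3, 0.8, 0.2]
finger_gap: 0.0119
gripper_force: 0.0
```

Call:
{"op": "step_arm", "data": {
  "increments": [
    [[0.3,-0.3,0,0.03,1],[0.6,-0.6,0,0.055,1],[0.88,-0.9,0,0.08,1],[0.88,-1,0,0.108,1],[0.88,-1,0,0.108,1]]
  ]
}}

```text
time: 1.23
position: [0.5244, 0.2749, 0.2306]
tcp_rot: [[-0.618, -0.786, -0.001], [-0.786, 0.618, -0.0], [0.001, 0.001, -1.0]]
wrist_force: [-0.3, 1.0, -0.2]
finger_gap: -0.0001
gripper_force: 0.0
```

Call:
{"op": "step_arm", "data": {
  "increments": [
    [[0,-0.25,0,0,1],[0,-0.5,0,0,1],[0,-0.51,0,0,1],[0,-0.51,0,0,1]]
  ]
}}

```text
time: 1.72
position: [0.5237, 0.2009, 0.2313]
tcp_rot: [[-0.615, -0.789, -0.0], [-0.789, 0.615, 0.001], [-0.001, 0.0, -1.0]]
wrist_force: [0.2, -0.1, -0.9]
finger_gap: -0.0
gripper_force: 0.0
```

Call:
{"op": "step_arm", "data": {
  "increments": [
    [[0,0,-0.35,0,1],[0,0,-0.7,0,1],[0,0,-0.85,0,1]]
  ]
}}

```text
time: 2.1
position: [0.5214, 0.2008, 0.0996]
tcp_rot: [[-0.614, -0.789, -0.006], [-0.789, 0.614, -0.001], [0.004, 0.004, -1.0]]
wrist_force: [-0.2, 0.4, 0.9]
finger_gap: -0.0001
gripper_force: 0.0
```

Call:
{"op": "step_arm", "data": {
  "increments": [
    [[0,0,-0.15,0,1],[0,0,-0.29,0,1],[0,0,-0.29,0,1],[0,0,-0.29,0,1]]
  ]
}}

```text
time: 2.6
position: [0.5245, 0.2007, 0.0611]
tcp_rot: [[-0.614, -0.789, 0.001], [-0.789, 0.614, 0.0], [-0.001, -0.001, -1.0]]
wrist_force: [-0.4, -0.1, 0.8]
finger_gap: -0.0005
gripper_force: 0.0
```

```bash
python3 - <<'E'
from m import *
s=env.sense();print(s["time"],s["position"],s["wrist_force"])
p,d=env.get_image("top"); q,_=env.get_image("side")
a=cv2.resize(p[130:300,140:350],None,fx=2.6,fy=2.6)[:440,:400];b=cv2.resize(q[130:270,160:300],None,fx=2.8,fy=2.8)[:440]
h=min(len(a),len(b)); cv2.imwrite("pics/c1.png",np.hstack([a[:h],b[:h]])[...,::-1])
E
```

```text
2.6 [0.52454841 0.20067596 0.06114731] [-0.39575236 -0.08028043  0.75369979]
```

View pics/c1.png

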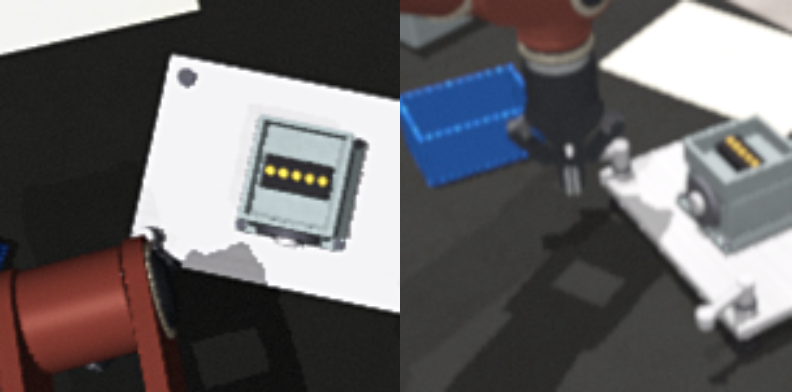

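The fingers are down in front of the left lever (side crop (573,175), lever hub at (615,155)) and not touching it. Next I push the lever round its arc.

Call:
{"op": "step_arm", "data": {
  "increments": [
    [[0.04,0.055,0,0,1],[0.08,0.107,0,0,1],[0.098,0.145,0,-0.016,1],[0.116,0.18,0,-0.033,1],[0.136,0.21,0,-0.047,1],[0.157,0.236,0,-0.061,1],[0.182,0.26,0,-0.075,1],[0.207,0.283,0,-0.089,1]]
  ]
}}

```text
time: 3.7
position: [0.5554, 0.2428, 0.0605]
tcp_rot: [[-0.94, -0.34, -0.001], [-0.34, 0.94, -0.0], [0.001, 0.0, -1.0]]
wrist_force: [-1.1, -0.3, 1.6]
finger_gap: -0.0001
gripper_force: 0.8
```

```bash
python3 - <<'E'
from m import *
s=env.sense();print(s["time"],s["position"],s["wrist_force"])
q,_=env.get_image("side")
cv2.imwrite("pics/c2.png",cv2.resize(q[130:270,160:360],None,fx=3.5,fy=3.5)[...,::-1])
E
```

```text
3.7 [0.55538148 0.24278213 0.06053935] [-1.05962433 -0.25650387  1.55388021]
```

View pics/c2.png

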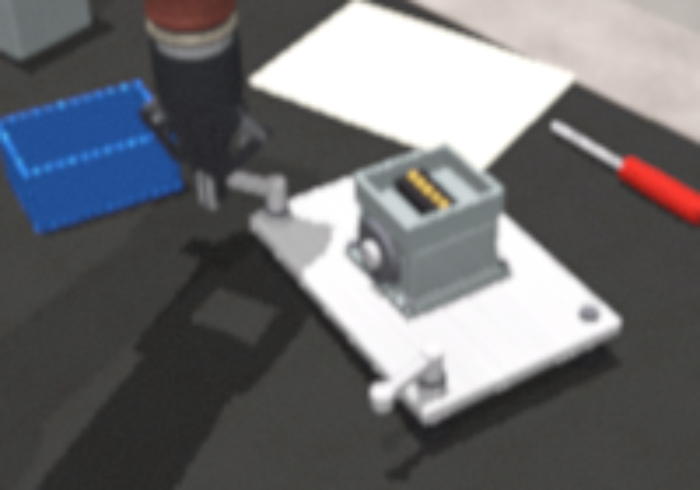

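The lever turns ahead of the fingers and the stand stays put. In the crop the fingers are at (208,190) and the lever end is near (240,182). I'll continue to the square position and back off.

Call:
{"op": "step_arm", "data": {
  "increments": [
    [[0.028,0.02,0,-0.014,1],[0.057,0.038,0,-0.028,1],[0.088,0.053,0,-0.042,1],[0.12,0.066,0,-0.055,1],[0.166,0.079,0,-0.075,1],[0.19,0.083,0,-0.085,1],[0.208,0.086,0,-0.092,1],[0.208,0.086,0,-0.092,1]]
  ]
}}

```text
time: 4.75
position: [0.5868, 0.2554, 0.0605]
tcp_rot: [[-0.974, 0.225, 0.0], [0.225, 0.974, 0.0], [-0.0, 0.0, -1.0]]
wrist_force: [0.1, 0.5, 0.0]
finger_gap: -0.0
gripper_force: 0.0
```

Call:
{"op": "step_arm", "data": {
  "increments": [
    [[-0.1,0,0,0,1],[-0.25,0,0,0,1],[-0.4,0,0.2,0,1],[-0.5,0,0.5,0,1],[-0.6,-0.2,0.6,-0.02,1],[-0.7,-0.5,0.6,-0.05,1],[-0.73,-0.8,0.6,-0.08,1],[-0.73,-1,0.6,-0.11,1]]
  ]
}}

```text
time: 5.75
position: [0.4754, 0.1037, 0.15]
tcp_rot: [[-0.604, 0.797, -0.0], [0.797, 0.604, -0.0], [-0.0, -0.0, -1.0]]
wrist_force: [0.3, -0.2, -0.7]
finger_gap: -0.0003
gripper_force: 0.0
```

```bash
cat > look.py <<'E'
from m import *
def look(tag,sides=("L","R")):
    p,d=env.get_image("top"); np.savez(tag+".npz",p=p,d=d)
    r,pts,L,X=measure(p,d); c,yaw=stand(r); print("plate",r)
    print("c,yaw",c,yaw)
    A=np.c_[pts[:,:2]-c,np.ones(len(pts))]; print("plane",np.linalg.lstsq(A,pts[:,2],rcond=None)[0])
    c0=np.array([.6408,.0523])
    R=np.array([[np.cos(yaw),-np.sin(yaw)],[np.sin(yaw),np.cos(yaw)]])
    for nm in sides:
        s=1 if nm=="L" else -1
        pv=c+R@[-.08,s*.13]
        w=ray_pts(np.argwhere(L>0)[:,::-1],.087); q=w[np.linalg.norm(w-pv,axis=1)<.085]; rr=np.linalg.norm(q-pv,axis=1)
        q=q[rr>.02]; m=q.mean(0)-pv
        print(nm,pv,len(q),"dir stand deg",np.degrees(np.arctan2(*(R.T@m)[::-1])),"maxr",rr.max())
    return p
E
python3 - <<'E'
from look import *
s=env.sense();print(s["time"],s["position"],s["wrist_force"],np.degrees(np.arctan2(s["tcp_rot"][1][0],s["tcp_rot"][0][0])))
p=look("t2"); cv2.imwrite("pics/c3.png",p[100:320,60:460,::-1])
E
```

```text
5.75 [0.4753775  0.10374134 0.14996042] [ 0.27360679 -0.2271031  -0.67508064] 127.16853498347558
plate ((0.6410571932792664, 0.05214187502861023), (0.2995690703392029, 0.19963224232196808), 76.75431060791016)
c,yaw [0.64105719 0.05214188] -0.23118086
plane [-0.00637985 -0.00306619  0.04702156]
L [0.592972   0.19701359] 86 dir stand deg 91.12336952306066 maxr 0.06508214387835586
R [ 0.53339895 -0.0560695 ] 89 dir stand deg -164.78404224019147 maxr 0.06533897892616634
```

View pics/c3.png

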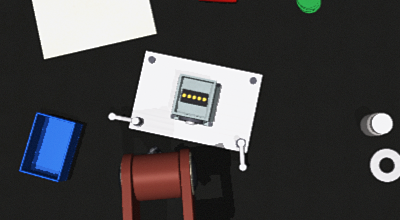

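Left lever is at 91° in the stand frame, from (137,121) to (113,117) in the crop, so it is square. The stand has moved under 1 mm. Now the right one.

Call:
{"op": "step_arm", "data": {
  "increments": [
    [[0,-0.27,0,-0.025,1],[0,-0.54,0,-0.05,1],[0,-0.81,0,-0.075,1],[0,-0.81,0,-0.0985,1],[0,-0.81,-0.2,-0.0985,1],[0,-0.81,-0.4,-0.0985,1],[0,-0.81,-0.6,-0.0985,1],[0,-0.81,-0.6,-0.0985,1]]
  ]
}}

```text
time: 6.8
position: [0.4739, -0.0155, 0.0575]
tcp_rot: [[-0.037, 0.999, -0.006], [0.999, 0.037, 0.001], [0.002, -0.006, -1.0]]
wrist_force: [0.3, -0.7, 0.8]
finger_gap: -0.0001
gripper_force: 0.0
```

Call:
{"op": "step_arm", "data": {
  "increments": [
    [[0,-0.07,0,0,1],[0,-0.145,0,0,1],[-0.008,-0.18,0,0.014,1],[-0.014,-0.215,0,0.029,1],[-0.016,-0.25,0,0.042,1],[-0.016,-0.283,0,0.056,1],[-0.013,-0.317,0,0.07,1],[-0.007,-0.351,0,0.084,1]]
  ]
}}

```text
time: 7.8
position: [0.4765, -0.07, 0.0615]
tcp_rot: [[-0.536, 0.844, 0.002], [0.844, 0.536, -0.0], [-0.001, 0.002, -1.0]]
wrist_force: [0.0, 1.5, -0.9]
finger_gap: -0.0
gripper_force: 0.5
```

Call:
{"op": "step_arm", "data": {
  "increments": [
    [[0.022,-0.066,0,0.028,1],[0.038,-0.097,0,0.042,1],[0.055,-0.126,0,0.056,1],[0.097,-0.18,0,0.084,1],[0.118,-0.2,0,0.095,1],[0.138,-0.217,0,0.106,1],[0.176,-0.244,0,0.125,1],[0.176,-0.244,0,0.125,1]]
  ]
}}

```text
time: 8.8
position: [0.5029, -0.1068, 0.0613]
tcp_rot: [[-0.975, 0.222, 0.002], [0.222, 0.975, -0.001], [-0.002, -0.0, -1.0]]
wrist_force: [-1.1, 0.6, -0.7]
finger_gap: 0.0002
gripper_force: 0.0
```

Call:
{"op": "step_arm", "data": {
  "increments": [
    [[-0.1,0,0,0,1],[-0.25,0,0,0,1],[-0.4,0,0.2,0,1],[-0.5,0,0.5,0,1],[-0.6,0.1,0.8,0,1],[-0.7,0.1,0.8,0,1],[-0.7,0.1,0.8,0,1]]
  ]
}}

```text
time: 9.68
position: [0.3965, -0.0907, 0.1808]
tcp_rot: [[-0.975, 0.221, 0.002], [0.221, 0.975, -0.001], [-0.002, -0.0, -1.0]]
wrist_force: [0.4, 0.5, 0.1]
finger_gap: 0.0004
gripper_force: 0.0
```

```bash
python3 - <<'E'
from look import *
s=env.sense();print(s["time"],s["position"],s["wrist_force"])
p=look("t3"); cv2.imwrite("pics/c4.png",p[100:320,60:480,::-1])
E
```

```text
9.675 [ 0.3964558  -0.09066678  0.1807791 ] [0.37255552 0.48057586 0.09395861]
plate ((0.6406130194664001, 0.05206144601106644), (0.2994198799133301, 0.19956059753894806), 76.77649688720703)
c,yaw [0.64061302 0.05206145] -0.23079383
plane [ 0.00019116 -0.00052852  0.04634496]
L [0.59247176 0.19691454] 84 dir stand deg 91.30083769741583 maxr 0.06471099226182045
R [ 0.53299666 -0.05619159] 88 dir stand deg -88.86416562418445 maxr 0.06485233476419297
```

View pics/c4.png

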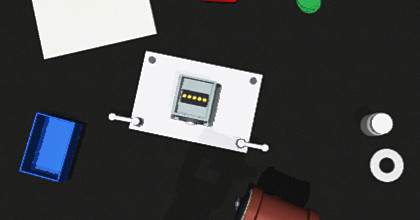

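Both levers stand square: left at 91.3° with its tip at (112,117), right at -88.9° with its tip at (265,148). The plate is level to about 0.0006 rad, the stand and bystanders are where they were, and the arm is clear.

```bash
python3 -c "
from workcell import env
print(env.close_job())"
```

```text
the job is handed in; nothing more can be done
None
```

I set both levers within about 1.5° of square, left the plate level to about 0.0006 rad by the camera with the stand moved less than 1 mm, and handed the job in at about 10 s; foot loads could not be measured and no verdict came back.

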